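Set and lock the pull-out regulator knob

TASK

Turn the regulator's knob until its pointer stands between the two prongs of the setting clip, then pull it straight up, gently, feeling within the fork for the notch that lets it rise, until it stands fully out and locked; then let go. Do not force it where it does not rise, and leave the other things on the bench where they are.

Things in the scene. Friction and masses are not known exactly. Their poses are not given: they have to be found in the camera images.
- regulator: Grey pressure regulator block screwed to the bench (it cannot move): steel foot 124x104x8 mm, block 88x88 mm, a round aluminium dial 88 mm across whose top is 50 mm above the bench, short brass ports on its left and right and a small gauge on its far side. Origin: centre of its underside, under the knob's axis, which is vertical (z). Its -x side is its front.
- knob_turn (a joint): Turning angle of the knob, rad, about the vertical axis, positive counter-clockwise seen from above; 0 when the pointer points to the regulator's front (-x). Range -1.6 to 1.6. It turns with about 0.06 N m and stays where it is left; it starts 0.55 to 1.1 rad counter-clockwise of the middle of the fork.
- knob_pull (a joint): How far the knob is pulled up, m: 0 in, 0.010 fully out; slides with about 4 N, stays where left. Away from the notch a pin inside meets a sprung stop plate after 1.5 mm, which gives 3 mm more (3 to 9 N on top of the 4 N) and then is solid. At the notch the plate snaps back over the pin (pull drops to about 4 N or less), the knob rises freely to 0.010 and can no longer turn.
- knob_grip (a point): Centre of the knob's black bar grip, on its axis, 72 mm above the bench when pushed in. Bar: 46 mm long along the pointer, 14 mm wide, 24 mm high, top 84 mm above the bench; it stands on a round skirt 52 mm across, top 60 mm above the bench. The -x axis is the pointer's direction, z is up. Moves with the knob.
- pointer_tip (a point): Outer end of the small pointer nose at the edge of the knob's skirt, 36 mm from the axis; a white line on the nose and one on the bar show its direction. It moves with the knob.
- fork_middle (a point): Middle between the two prongs of the dark steel setting clip on the dial's rim, 36 mm from the knob's axis: the pointer tip's place. Its -x axis points outward from the knob's axis. Prongs: 0.48 rad to either side, 42 mm from the axis, tops 60 mm above the bench. The unseen notch lies up to 0.33 rad to either side of this middle and is about 0.05 rad wide; it is felt by turning under a light pull.
- lock_pin: The locking pin inside the regulator, not visible, which turns and rises with the knob. It must never bear on the stop plate or the notch's sides with more than 20 N.
- forceps: Steel forceps, 124 mm long, loose beside the regulator: leave alone.
- usb_stick: Memory stick, 54 mm long, loose beside the regulator: leave alone.
- timer: White bench timer, 59x68x24 mm, to the right: leave alone.
- rack_white: White rack, 124x77x29 mm, to the left: leave alone.
- tip_waste_cup: White cup, 87 mm high, behind to the left: leave alone.
Mind the look-alikes: they are no part of the job. Of the things that look like the regulator, the larger one is meant.

How it is judged:
By the outcome, as a careful person would: the job done as asked, in the order asked, and still so for the second after the job is handed in, with the robot touching nothing.
It also fails if it takes over 72 s, if anything falls off the work surface, if the arm or the gripper's body presses on something with over 40 N, if the wrist force passes 120 N, or if a joint passes its speed limit or range.

ROBOT

A 6-joint arm with a two-finger parallel gripper is mounted at the origin on a cart in front of the work surface, level with it; the furniture and walls round the work are solid. World frame = base frame: x ahead of the robot, y to its left, z up, the work surface at z = 0. Lengths are in mm, angles in rad, forces in N, time in s.
With the tool pointing down it reaches from about 400 to 925 mm from the base axis. Payload 12.5 kg.
Tool frame: the origin (TCP) lies between the finger pads; the fingertips stand 11 mm ahead of it and the grasp point (between the pads) lies 8 mm behind it (env.tip_extent is the distance from the TCP to the fingertips, in mm); x points along the fingers, z is the direction in which the jaws open and shut, and the axes are right-handed (so a half turn about x gives the same grasp; the last joint's range is limited). The gripper opens to 95 mm and grips with 3 to 60 N. Pads are 20 mm wide; open, the fingers measure 119 mm over their backs; the gripper's body (75 mm by 180 mm) begins 59 mm behind the grasp point.
Start: joints at [-1.207, 0.491, 1.559, -0, 1.092, -0.106], TCP at [282.967, -557.293, 225.661] pointing down, gripper open.
Joint ranges: [-3.1, 3.1], [-0.84, 2.19], [0.05, 2.79], [-1.13, 4.28], [0.06, 2.93], [-2.69, 2.69]. Speed limits (rad/s): [2.22, 2.22, 2.79, 3.14, 3.14, 3.14].

INTERFACE

Orientations are given as [roll, pitch, yaw] about the fixed x, y, z axes, in that order (R = Rz(yaw) Ry(pitch) Rx(roll)).
In Python, from cell import status, imaging, env gives the robot as it stands. The module is installed in compiled form; this text tells all that it offers.
- The arm moves only by the tool apply_moves, never from a script. Its argument "increments" is a list of rows, each a list of 5 numbers: the closure, from 0 (fully open) to 1 (shut), then the shift along the tool's x, y, z in mm, then the turn about the tool's x in degrees. A call has 1 to 10 rows; each row shifts and turns the commanded pose from where the row before left it, along the tool's axes as they then stand; what a row does not reach is not made up. A row lasts 1/10 s, in which the tool goes at most 50 mm and 8.59 degrees, less where a joint would pass 70% of its speed; a pose out of reach is approached as far as the arm can. A call with a gripper value outside its range is refused whole. The fingers move at their own pace and stop on an object; the grip force is fixed at half the most. Time passes only in rows, so rows that do not move let the fingers close. It gives the time, the measured TCP pose, the force and the opening at its end, in the units of the state.
- status.state(): the state, without advancing time (a new reading comes with each control period).
- imaging.read_camera(name): name is "scene" or "side" or "wrist"; returns a dict with "pixels" (400x640x3 uint8, red, green, blue), "fovy" (degrees; the focal length in pixels is half the picture's height over the tangent of half this angle, whatever the lens; pixels are square), "cx", "cy" (the principal point, pixels), "R" (3x3) and "t" (3): a world point X has camera coordinates R X + t. Camera axes: x right, y down, z forward; pixel columns grow to the right and rows downward; lengths in mm; the calibration is good to about 2 mm. A picture is of the moment at which its call begins. There is no depth.
- env.job_done(): hands the job in, once; it reports no verdict.
The state is a dict: "t": time; "joints": joint angles; "qvel": joint speeds; "tau": joint torques, N m; "eef_pos": TCP position; "tcp_rot": TCP orientation; "ft_force": force on the tool from outside, world axes, zero at the start; "moment": the same for the moment, N m; "opening": opening from 0.0 (shut) to 1.0 (fully open).
Only numpy, scipy, OpenCV 4.12 (cv2) and the standard library are available. Lean on these libraries where they do the work, as an engineer would, in place of code of your own. Each camera call takes 0.05 s, during which the arm holds its last target. There are 200 camera calls.

## Working session

There is one attempt and no reset: what is moved stays moved. The work goes in short steps, Python scripts to look and compute and a tool call to move; the robot and the scene stay as the last step left them, time stands still between calls to the robot, and variables do not carry over. Pictures are saved under pics/ and viewed, about 8 in all and at most 12, crops included, and the job is handed in when it is done.

Besides the shell and the picture viewer there is one more tool, called after "Emit:" as name(argument=value, ...) on one line, values as JSON. apply_moves: Moves the arm, as the interface text tells. Its arguments: {"type":"object","properties":{"increments":{"type":"array"}},"required":["increments"]}

```bash
mkdir -p pics; cat > h.py <<'E'
import numpy as np, cv2
from cell import status, imaging, env
def shot(n,f):
    c=imaging.read_camera(n); cv2.imwrite('pics/'+f,cv2.cvtColor(np.asarray(c['pixels']),cv2.COLOR_RGB2BGR))
    np.savez('pics/'+f+'.npz',**{k:np.asarray(v) for k,v in c.items()}); return c
def load(f): return dict(np.load('pics/'+f+'.npz'))
def ray(c,u,v,z):
    fl=200/np.tan(np.radians(float(c['fovy']))/2); R=c['R'];t=c['t']
    d=R.T@np.array([(u-c['cx'])/fl,(v-c['cy'])/fl,1]); o=-R.T@t
    return o+d*(z-o[2])/d[2]
def proj(c,X):
    fl=200/np.tan(np.radians(float(c['fovy']))/2); p=c['R']@np.array(X)+c['t']
    return p[:2]/p[2]*fl+[c['cx'],c['cy']]
E
python3 - <<'E'
from h import *
a=shot('scene','a.png');b=shot('side','b.png');print(status.state())
for c in(a,b):print(c['fovy'],-c['R'].T@c['t'])
E
```

```text
{'t': 0.1, 'joints': array([-1.20657239e+00,  4.91479354e-01,  1.55937901e+00,  9.18572494e-06,
        1.09170542e+00, -1.05598803e-01]), 'qvel': array([ 0.00044774,  0.00068243, -0.00102513,  0.00125418,  0.00024923,
        0.00083381]), 'tau': array([ 3.16513520e-03, -6.13625193e+01, -2.58606255e+01,  6.94206543e-02,
        4.70120204e-02, -7.16178579e-05]), 'eef_pos': array([ 282.90597133, -557.07985368,  225.13583186]), 'tcp_rot': array([3.02760442, 1.56982516, 1.9266266 ]), 'ft_force': array([ 0.15509955,  0.56447261, -0.10261187]), 'moment': array([-0.04698417, -0.04646301,  0.04087266]), 'opening': 1.0000455686329264}
49.88744865346305 [-224.42751188 -763.03987747  631.83741822]
43.68805278646918 [ 356.89831483  599.00592262 1192.81137134]
```

View pics/a.png

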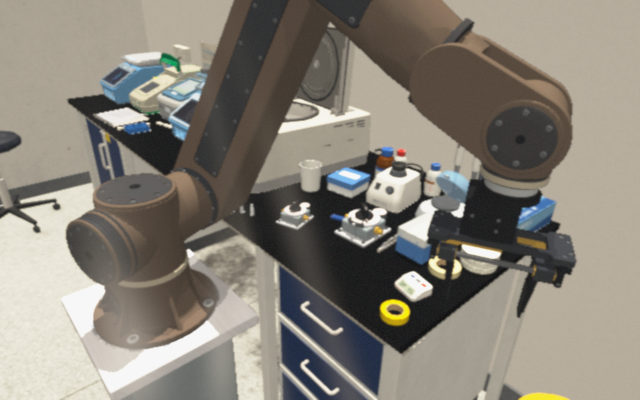

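View pics/b.png

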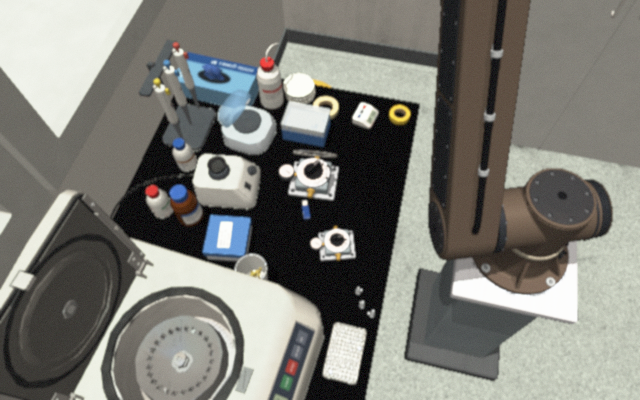

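The scene view is too distant for detail. The side view shows the large regulator at about (315,176) and the smaller look-alike at (336,243). I'll zoom in on the large one.

```bash
python3 - <<'E'
from h import *
a=cv2.imread('pics/a.png')[195:250,325:400];b=cv2.imread('pics/b.png')[145:210,275:350]
A=cv2.resize(a,(400,293),interpolation=cv2.INTER_CUBIC);B=cv2.resize(b,(600,520),interpolation=cv2.INTER_CUBIC)
cv2.imwrite('pics/c.png',B)
c=load('b.png');print(ray(c,315,177,50),ray(c,315,177,84),ray(c,313,195,0))
for z in(0,50,84):print(proj(c,ray(c,315,177,50)*[1,1,0]+[0,0,z]))
E
```

```text
[548.12419797 -58.79241042  50.        ] [542.43500009 -39.22212622  84.        ] [547.9408258  -30.77923463   0.        ]
[315.41618395 186.32168964]
[315. 177.]
[314.70105692 170.3042718 ]
```

View pics/c.png

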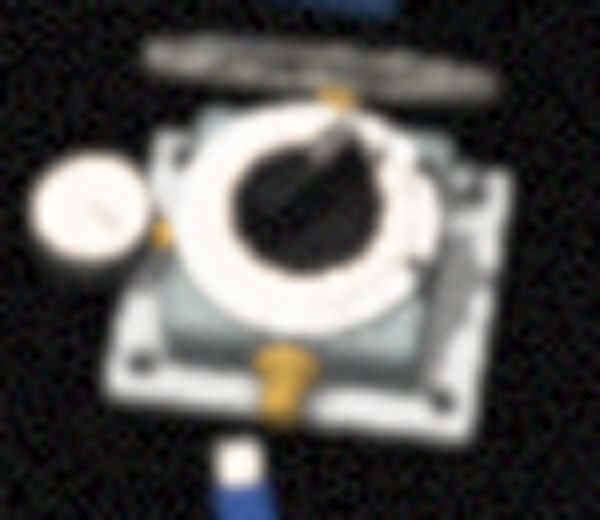

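```bash
cat >> h.py <<'E'
from scipy.spatial.transform import Rotation as Ro
def Rt(s): return Ro.from_euler('xyz',s['tcp_rot']).as_matrix()
E
python3 - <<'E'
from h import *
s=status.state();c=load('b.png');P=ray(c,313.1,172.3,50);print(P)
R=Rt(s);print(R.round(3));T=np.array([P[0],P[1],225]);print(R.T@(T-s['eef_pos']))
w=shot('wrist','w0.png');print((R.T@(-w['R'].T@w['t']-s['eef_pos'])),(w['R']@R).round(2),w['fovy'])
for f in('b.png',):
  c=load(f);print([ (n,ray(c,u,v,z).round()) for n,u,v,z in [('cup',250,262,87),('timer',364,115,24),('bluebox',305,110,50),('smallreg',337,240,30)]])
E
```

```text
[556.64532677 -71.87753484  50.        ]
[[-0.     0.892  0.453]
 [ 0.001  0.453 -0.892]
 [-1.     0.    -0.001]]
[   0.48491313  463.74274937 -308.70207423]
[-159.56245454   76.86735181    0.69861694] [[ 0.    0.    1.  ]
 [-0.27 -0.96  0.  ]
 [ 0.96 -0.27 -0.  ]] 67.07816300760169
[('cup', array([634., 224.,  87.])), ('timer', array([ 464., -313.,   24.])), ('bluebox', array([ 631., -271.,   50.])), ('smallreg', array([452.,  97.,  30.]))]
```

Emit:
apply_moves(increments=[[0, 0, 20, -13, 0], [0, 0, 38, -25, 0], [0, 0, 38, -25, 0], [0, 0, 38, -25, 0], [0, 0, 38, -26, 0], [0, 0, 38, -26, 0], [0, 0, 38, -26, 0], [0, 0, 38, -26, 0], [0, 0, 38, -26, 0], [0, 0, 38, -26, 0]])

```text
t: 1.15
eef_pos: [495.9, -174.1, 225.6]
tcp_rot: [-0.483, 1.571, -1.584]
ft_force: [0.2, -1.4, -0.2]
opening: 1.0
```

Emit:
apply_moves(increments=[[0, 0, 38, -26, 0], [0, 0, 38, -26, 0], [0, 0, 26, -13, 0], [0, 0, 0, 0, 0], [0, 0, 0, 0, 0]])

```text
t: 1.65
eef_pos: [556.7, -71.3, 225.3]
tcp_rot: [-1.967, 1.57, -3.066]
ft_force: [0.3, 0.0, 0.3]
opening: 1.001
```

```bash
python3 - <<'E'
from h import *
s=status.state();print(s['eef_pos'],s['tcp_rot'],s['joints'])
w=shot('wrist','w1.png')
E
```

```text
[556.67143407 -71.30040634 225.264883  ] [-1.96656973  1.57002466 -3.06614533] [-2.44970585e-01  4.01070947e-01  1.71739261e+00 -2.84556052e-04
  1.02386150e+00  8.54753092e-01]
```

View pics/w1.png

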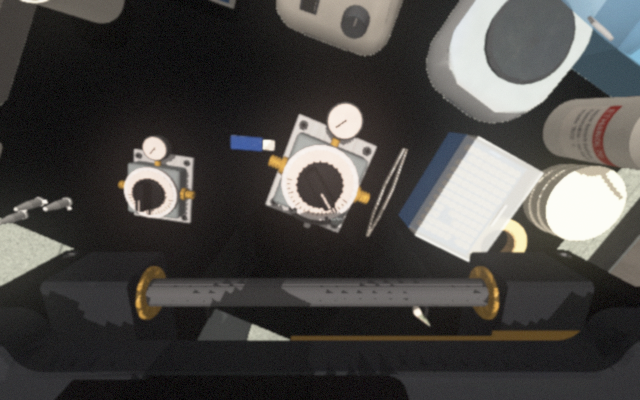

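Regulator dial in the wrist view at about (320,180), with the forceps to its right at (388,190). I'll enlarge the dial.

```bash
python3 - <<'E'
from h import *
c=load('w1.png');a=cv2.imread('pics/w1.png')[90:245,250:420]
cv2.imwrite('pics/d.png',cv2.resize(a,None,fx=4,fy=4)[:600] if 0 else cv2.resize(a,(658,600),interpolation=cv2.INTER_CUBIC))
print(658/170)
E
```

```text
3.8705882352941177
```

View pics/d.png

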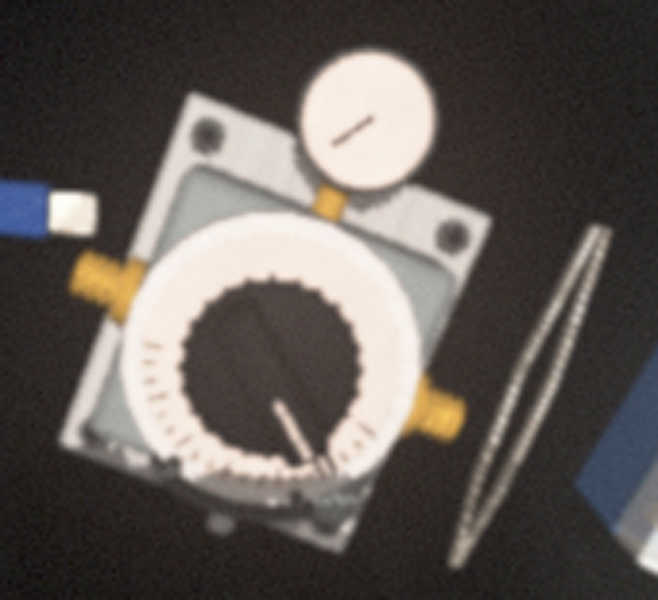

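```bash
python3 - <<'E'
from h import *
c=load('w1.png');k=3.8706
r=lambda x,y,z:ray(c,250+x/k,90+y/k,z)
F=[r(x,y,8) for x,y in((195,92),(492,215),(340,550),(62,440))]
C=np.mean(F,0);print('foot',C,[np.linalg.norm(F[i]-F[(i+1)%4]).round(1) for i in range(4)])
f=(F[2]+F[3]-F[0]-F[1]);print('front yaw',np.arctan2(f[1],f[0]))
g=cv2.cvtColor(cv2.imread('pics/w1.png'),cv2.COLOR_BGR2GRAY)
D=[r(x,y,50) for x,y in((122,347),(422,347))];print('dial',(D[0]+D[1])/2,np.linalg.norm(D[0]-D[1]))
T=r(272,211,50);print('dial far rim',T)
p,q=r(277,403,84),r(310,462,84);print('line',p,q,np.arctan2(*(q-p)[[1,0]]),'nose',r(322,466,60))
for n,x,y in(('pL',180,468),('pR',322,468),('pL2',185,480),('pR2',300,505)):
  X=r(x,y,60);print(n,X,X-C,np.linalg.norm((X-C)[:2]),np.arctan2(*(X-C)[[1,0]]))
s=status.state();R=Rt(s);print(R.round(3))
c=load('b.png')
print('side dial',ray(c,313.1,172.3,50))
E
```

```text
foot [559.85674088 -74.66649416   8.        ] [np.float64(101.5), np.float64(123.7), np.float64(102.4), np.float64(121.9)]
front yaw -3.0572110706522464
dial [563.30842439 -72.67841261  50.        ] 87.75613798904767
dial far rim [598.27517288 -54.70524338  50.        ]
line [556.70765314 -77.20672143  84.        ] [546.10620105 -92.70774013  84.        ] -2.1706484237302903 nose [ 540.27031452 -100.84485876   60.        ]
pL [520.84985437 -64.17262515  60.        ] [-39.00688652  10.49386901  52.        ] 40.39379262310812 2.878788805004499
pR [ 539.72762089 -101.1320135    60.        ] [-20.12911999 -26.46551934  52.        ] 33.2506418857075 -2.221033729077847
pL2 [518.19271849 -67.09744535  60.        ] [-41.66402239   7.56904881  52.        ] 42.34597101891495 2.9618838554126556
pR2 [ 526.63879592 -100.71787815   60.        ] [-33.21794497 -26.05138399  52.        ] 42.21500296884478 -2.476525496827636
[[-0.001  0.892  0.453]
 [-0.     0.453 -0.892]
 [-1.    -0.001 -0.   ]]
side dial [556.64532677 -71.87753484  50.        ]
```

Emit:
apply_moves(increments=[[0.5, 10, 1.7, 3.9, 0], [0.5, 20, 0, 0, -7], [0.5, 25, 0, 0, -7], [0.5, 25, 0, 0, -7], [0.5, 20, 0, 0, -7], [0.5, 0, 0, 0, 0], [0.5, 0, 0, 0, 0]])

```text
t: 2.4
eef_pos: [560.0, -75.2, 125.6]
tcp_rot: [-2.622, 1.57, 3.044]
ft_force: [0.4, 0.1, 0.6]
opening: 0.515
```

```bash
python3 - <<'E'
from h import *
s=status.state();print(s['eef_pos'],Rt(s).round(3),s['ft_force'])
w=shot('wrist','w2.png');print(proj(w,[560,-74,84]))
u,v=proj(w,[545,-85,60]).astype(int);x0,y0=max(0,u-100),max(0,v-75);print(x0,y0)
a=cv2.imread('pics/w2.png')[y0:y0+150,x0:x0+200]
cv2.imwrite('pics/e.png',cv2.resize(a,None,fx=4,fy=4,interpolation=cv2.INTER_CUBIC))
E
```

```text
[560.00258758 -75.24787959 125.6120987 ] [[-0.001  0.579  0.816]
 [ 0.     0.816 -0.579]
 [-1.    -0.    -0.   ]] [0.36759367 0.14940063 0.60187566]
[315.22803716 224.7463348 ]
208 159
```

View pics/e.png

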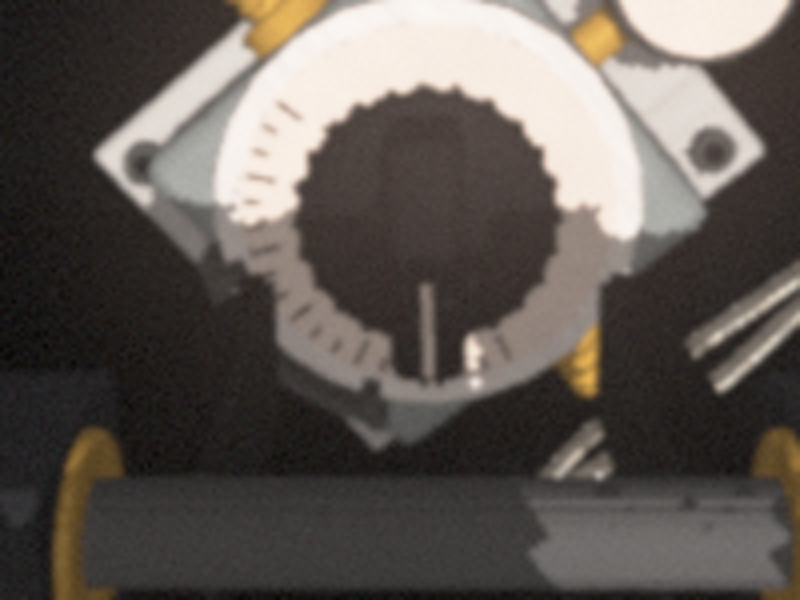

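```bash
python3 - <<'E'
from h import *
c=load('w2.png');r=lambda x,y,z:ray(c,208+x/4,159+y/4,z)
s=status.state();R=Rt(s)
for n,x,y,z in(('barcentre far end',424,112,84),('bar L',381,160,84),('bar R',466,160,84),('line0',427,283,84),('skirt L',298,215,60),('skirt R',560,215,60),('skirt far',428,88,60),('dialL',216,180,50),('dialR',641,180,50),('noseline end',431,382,60)):
  X=r(x,y,z);print(n,X.round(1),'tool',(R.T@(X-s['eef_pos'])).round(1))
C=np.array([560,-74])
for x,y in((372,388),(220,275),(478,360),(385,400)):
  X=r(x,y,60);d=X[:2]-C;print(x,y,X.round(1),np.linalg.norm(d).round(1),np.arctan2(d[1],d[0]).round(3))
# expected prong pixels for various fork angle
for a in(-2.8,-2.9,-3.0,-3.1):
  print(a,[((proj(c,[C[0]+42*np.cos(a+e),C[1]+42*np.sin(a+e),60])-[208,159])*4).round() for e in(-.48,.48)])
E
```

```text
barcentre far end [575.3 -51.1  84. ] tool [42.3 28.2 -1.8]
bar L [564.2 -53.7  84. ] tool [42.3 19.7 -9.2]
bar R [576.2 -62.2  84. ] tool [42.3 19.7  5.5]
line0 [557.5 -76.9  84. ] tool [42.3 -3.1 -1.3]
skirt L [539.5 -58.2  60. ] tool [ 66.2   1.7 -26.9]
skirt R [581.5 -87.9  60. ] tool [66.3  1.8 24.6]
skirt far [575.1 -52.2  60. ] tool [66.3 27.2 -1.3]
dialL [527.5 -44.6  50. ] tool [ 76.2   5.9 -44.5]
dialR [598.  -94.5  50. ] tool [76.3  5.9 41.9]
noseline end [ 540.  -102.6   60. ] tool [ 66.3 -34.2  -0.8]
372 388 [529.3 -96.7  60. ] 38.2 -2.504
220 275 [519.2 -59.3  60. ] 43.4 2.796
478 360 [ 550.6 -104.1   60. ] 31.6 -1.873
385 400 [ 529.9 -100.5   60. ] 40.1 -2.42
-2.8 [array([244., 311.]), array([403., 412.])]
-2.9 [array([235., 293.]), array([383., 408.])]
-3.0 [array([227., 275.]), array([363., 403.])]
-3.1 [array([221., 255.]), array([344., 396.])]
```

Emit:
apply_moves(increments=[[0.5, 15, 1.3, -1.3, 0], [0.5, 20, 0, 0, 0], [0.5, 12, 0, 0, 0], [0.5, 4, 0, 0, 0], [0.5, 0, 0, 0, 0]])

```text
t: 2.95
eef_pos: [559.9, -72.7, 74.8]
tcp_rot: [-0.75, 1.571, -1.363]
ft_force: [0.5, 0.4, 0.4]
opening: 0.5
```

Emit:
apply_moves(increments=[[0.7, 0, 0, 0, 0], [0.8, 0, 0, 0, 0], [1, 0, 0, 0, 0], [1, 0, 0, 0, 0], [1, 0, 0, 0, 0], [1, 0, 0, 0, 0]])

```text
t: 3.55
eef_pos: [559.7, -72.5, 74.8]
tcp_rot: [-2.762, 1.571, 2.909]
ft_force: [-1.6, 1.7, 2.9]
opening: 0.144
```

```bash
python3 - <<'E'
from h import *
s=status.state();print(s['eef_pos'],Rt(s).round(3),s['ft_force'],Rt(s).T@s['ft_force'],s['moment'])
E
```

```text
[559.67202158 -72.51306736  74.80195182] [[-0.     0.575  0.818]
 [ 0.     0.818 -0.575]
 [-1.    -0.    -0.   ]] [-1.6293803   1.69478318  2.9412114 ] [-2.94089205  0.4503863  -2.30785632] [0.19565385 0.2582369  0.0423987 ]
```

Emit:
apply_moves(increments=[[1, 0, 0, 0, 2], [1, 0, 0, 0, 4], [1, 0, 0, 0, 4], [1, 0, 0, 0, 4], [1, 0, 0, 0, 4], [1, 0, 0, 0, 3], [1, 0, 0, 0, 2], [1, 0, 0, 0, 0], [1, 0, 0, 0, 0]])

```text
t: 4.45
eef_pos: [559.9, -72.7, 74.8]
tcp_rot: [0.503, 1.57, -0.51]
ft_force: [-1.3, -1.2, 3.7]
opening: 0.142
```

```bash
cat >> h.py <<'E'
def st():
    s=status.state();R=Rt(s);y=-R[:,1];print('t',round(s['t'],2),'pos',s['eef_pos'].round(2),'ang',np.arctan2(y[1],y[0]).round(3),'F',s['ft_force'].round(1),'Ft',(R.T@s['ft_force']).round(1),'M',s['moment'].round(2),'op',round(s['opening'],3));return s
E
python3 - <<'E'
from h import *
st()
w=shot('wrist','w3.png');
u,v=proj(w,[535,-85,60]).astype(int);x0,y0=max(0,u-100),max(0,v-75);print(x0,y0)
a=cv2.imread('pics/w3.png')[y0:y0+150,x0:x0+200].astype(float)*1.5
cv2.imwrite('pics/f.png',cv2.resize(a.clip(0,255).astype('uint8'),None,fx=4,fy=4,interpolation=cv2.INTER_CUBIC))
for a in(-2.8,-2.9,-3.0):
  print(a,[((proj(w,[559.7+42*np.cos(a+e),-73+42*np.sin(a+e),60])-[x0,y0])*4).round() for e in(-.48,.48)])
E
```

```text
t 4.45 pos [559.91 -72.73  74.81] ang -2.584 F [-1.3 -1.2  3.7] Ft [-3.7 -1.8  0.3] M [-0.2   0.1  -0.07] op 0.142
211 205
-2.8 [array([256., 330.]), array([487., 375.])]
-2.9 [array([236., 315.]), array([462., 380.])]
-3.0 [array([218., 298.]), array([437., 382.])]
```

View pics/f.png

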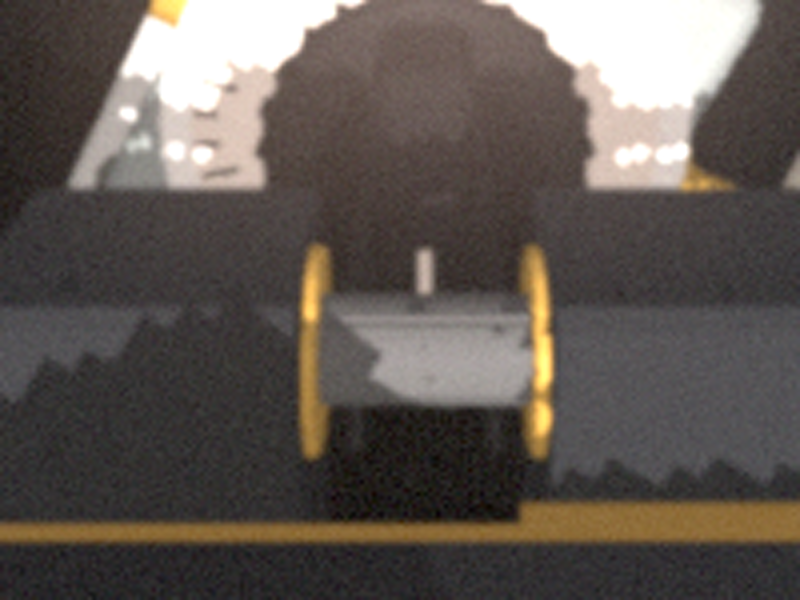

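```bash
python3 - <<'E'
from h import *
c=load('b.png');C=np.array([559.7,-73])
# correct side camera bias using dial centre
b=ray(c,313.1,172.3,50)[:2]-C;print('bias',b)
for x,y in((425,160),(415,262)):
  d=ray(c,275+x/8,145+y/8,60)[:2]-C-b;print(np.linalg.norm(d),np.arctan2(d[1],d[0]))
o=[]
for f,sc in(('w1.png',5),('w2.png',4)):
  c=load(f);g=cv2.imread('pics/'+f)
  # rectify plane z=60 : 300px = 75mm, pointer dir up -> x px along -y world
  src=[];dst=[]
  for i,j in((0,0),(399,0),(399,599),(0,599)):
    X=[559.7-60+i*0.15,-73-45+j*0.15,60];src.append(proj(c,X));dst.append((i,j))
  H=cv2.getPerspectiveTransform(np.float32(src),np.float32(dst));im=cv2.warpPerspective(g,H,(400,600),flags=cv2.INTER_CUBIC)
  o.append((im.astype(float)*(1.2 if f=='w1.png' else 2.2)).clip(0,255).astype('uint8'))
cv2.imwrite('pics/g.png',np.hstack(o))
E
```

```text
bias [-3.05467323  1.12246516]
43.6769223022871 -2.5148657492776123
43.5721195719068 2.8174696535980366
```

View pics/g.png

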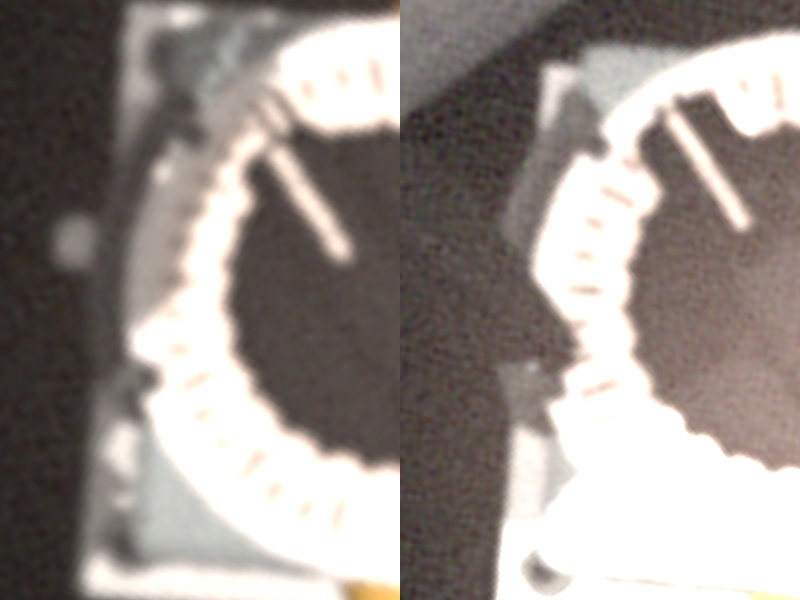

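Emit:
apply_moves(increments=[[1, 0, 0, 0, 1.5], [1, 0, 0, 0, 0], [1, -0.5, 0, 0, 0], [1, -0.5, 0, 0, 0], [1, -0.5, 0, 0, 0], [1, -0.5, 0, 0, 0], [1, 0, 0, 0, 0]])

```text
t: 5.2
eef_pos: [559.8, -72.7, 76.5]
tcp_rot: [-0.725, 1.571, -1.765]
ft_force: [0.8, -2.7, -5.5]
opening: 0.144
```

```bash
python3 -c "from h import *;st()"
```

```text
t 5.2 pos [559.78 -72.69  76.49] ang -2.611 F [ 0.8 -2.7 -5.5] Ft [ 5.5 -0.7  2.7] M [-0.6  -0.5  -0.04] op 0.144
```

Emit:
apply_moves(increments=[[1, -0.5, 0, 0, 0], [1, -0.5, 0, 0, 0], [1, 0, 0, 0, 0], [1, 0, 0, 0, 0]])

```text
t: 5.6
eef_pos: [559.7, -72.7, 77.5]
tcp_rot: [-1.661, 1.571, -2.701]
ft_force: [1.8, -3.3, -8.2]
opening: 0.144
```

```bash
python3 -c "from h import *;st()"
```

```text
t 5.6 pos [559.72 -72.66  77.45] ang -2.611 F [ 1.8 -3.3 -8.2] Ft [ 8.2 -0.1  3.7] M [-0.84 -0.53 -0.05] op 0.144
```

Emit:
apply_moves(increments=[[1, 0, 0, 0, 1], [1, 0, 0, 0, 1], [1, 0, 0, 0, 0]])

```text
t: 5.9
eef_pos: [559.7, -72.7, 77.6]
tcp_rot: [-1.265, 1.571, -2.341]
ft_force: [1.6, -4.6, -8.7]
opening: 0.145
```

```bash
python3 -c "from h import *;st()"
```

```text
t 5.9 pos [559.71 -72.68  77.57] ang -2.646 F [ 1.6 -4.6 -8.7] Ft [ 8.7 -0.8  4.8] M [-0.98 -0.44  0.09] op 0.145
```

Emit:
apply_moves(increments=[[1, 0, 0, 0, 1], [1, 0, 0, 0, 1], [1, 0, 0, 0, 0]])

```text
t: 6.2
eef_pos: [559.8, -72.6, 77.9]
tcp_rot: [0.794, 1.571, -0.317]
ft_force: [0.3, -3.2, -4.0]
opening: 0.148
```

```bash
python3 -c "from h import *;st()"
```

```text
t 6.2 pos [559.81 -72.63  77.88] ang -2.681 F [ 0.3 -3.2 -4. ] Ft [ 4.  -1.1  3. ] M [-0.93 -0.24 -0.08] op 0.148
```

Emit:
apply_moves(increments=[[1, -0.5, 0, 0, 0], [1, -0.5, 0, 0, 0], [1, 0, 0, 0, 0]])

```text
t: 6.5
eef_pos: [559.8, -72.6, 78.9]
tcp_rot: [0.8, 1.57, -0.31]
ft_force: [0.6, -2.8, -2.4]
opening: 0.147
```

```bash
python3 -c "from h import *;st()"
```

```text
t 6.5 pos [559.85 -72.61  78.9 ] ang -2.68 F [ 0.6 -2.8 -2.4] Ft [ 2.4 -0.8  2.8] M [-0.83 -0.15 -0.1 ] op 0.147
```

Emit:
apply_moves(increments=[[1, -0.7, 0, 0, 0], [1, -0.7, 0, 0, 0], [1, -0.6, 0, 0, 0], [1, 0, 0, 0, 0]])

```text
t: 6.9
eef_pos: [559.8, -72.6, 80.7]
tcp_rot: [0.607, 1.571, -0.502]
ft_force: [1.3, -3.6, -3.7]
opening: 0.147
```

```bash
python3 -c "from h import *;st()"
```

```text
t 6.9 pos [559.83 -72.6   80.74] ang -2.681 F [ 1.3 -3.6 -3.7] Ft [ 3.7 -0.5  3.8] M [-0.83 -0.23 -0.12] op 0.147
```

Emit:
apply_moves(increments=[[1, -0.8, 0, 0, 0], [1, -0.8, 0, 0, 0], [1, -0.8, 0, 0, 0], [1, -0.6, 0, 0, 0], [1, 0, 0, 0, 0]])

```text
t: 7.4
eef_pos: [559.8, -72.6, 83.7]
tcp_rot: [0.365, 1.571, -0.745]
ft_force: [0.8, -2.5, -3.7]
opening: 0.145
```

Emit:
apply_moves(increments=[[1, -0.4, 0, 0, 0], [1, -0.3, 0, 0, 0], [1, 0, 0, 0, 0]])

```text
t: 7.7
eef_pos: [559.8, -72.6, 84.4]
tcp_rot: [0.384, 1.571, -0.726]
ft_force: [1.3, -3.1, -4.9]
opening: 0.148
```

```bash
python3 -c "from h import *;st()"
```

```text
t 7.7 pos [559.79 -72.62  84.37] ang -2.681 F [ 1.3 -3.1 -4.9] Ft [ 4.9 -0.2  3.3] M [-0.77 -0.28 -0.1 ] op 0.148
```

Risen 9.6 mm. I'll continue in small steps until the upper stop is felt.

Emit:
apply_moves(increments=[[1, -0.3, 0, 0, 0], [1, -0.2, 0, 0, 0], [1, 0, 0, 0, 0]])

```text
t: 8.0
eef_pos: [559.8, -72.6, 84.8]
tcp_rot: [-0.36, 1.571, -1.47]
ft_force: [0.9, -2.8, -4.8]
opening: 0.145
```

Emit:
apply_moves(increments=[[1, -0.3, 0, 0, 0], [1, 0, 0, 0, 0]])

```text
t: 8.2
eef_pos: [559.7, -72.6, 84.9]
tcp_rot: [-1.936, 1.571, -3.046]
ft_force: [1.1, -2.8, -8.6]
opening: 0.146
```

```bash
python3 -c "from h import *;st()"
```

```text
t 8.2 pos [559.72 -72.61  84.91] ang -2.681 F [ 1.1 -2.8 -8.6] Ft [ 8.6 -0.3  3. ] M [-0.83 -0.45 -0.06] op 0.146
```

Emit:
apply_moves(increments=[[1, -0.3, 0, 0, 0], [1, 0, 0, 0, 0]])

```text
t: 8.4
eef_pos: [559.7, -72.6, 85.0]
tcp_rot: [-2.129, 1.57, 3.045]
ft_force: [2.6, -3.5, -13.0]
opening: 0.145
```

Emit:
apply_moves(increments=[[0.8, 0, 0, 0, 0], [0.7, 0, 0, 0, 0], [0.6, 0, 0, 0, 0], [0.5, 0, 0, 0, 0], [0.5, 0, 0, 0, 0], [0.5, 0, 0, 0, 0]])

```text
t: 9.0
eef_pos: [559.8, -72.6, 85.5]
tcp_rot: [0.486, 1.571, -0.623]
ft_force: [-1.4, -0.2, -0.3]
opening: 0.493
```

Emit:
apply_moves(increments=[[0.5, -5, 0, 0, 0], [0.5, -15, 0, 0, 0], [0.5, -30, 0, 0, 0], [0.5, -40, 0, 0, 0], [0.5, -30, 0, 0, 0], [0.5, -20, 0, 0, 0], [0.5, 0, 0, 0, 0], [0.5, 0, 0, 0, 0]])

```text
t: 9.8
eef_pos: [559.5, -72.6, 225.3]
tcp_rot: [0.43, 1.571, -0.68]
ft_force: [-0.8, -0.5, -0.4]
opening: 0.499
```

```bash
python3 - <<'E'
from h import *
st();w=shot('wrist','w4.png')
for n,X in(('grip94',[559.7,-73,94]),('grip84',[559.7,-73,84])):print(n,proj(w,X))
u,v=proj(w,[545,-80,60]).astype(int);x0,y0=u-90,max(0,v-70);print(x0,y0)
a=cv2.imread('pics/w4.png')[y0:y0+140,x0:x0+190].astype(float)*1.5
cv2.imwrite('pics/k.png',cv2.resize(a.clip(0,255).astype('uint8'),None,fx=4,fy=4,interpolation=cv2.INTER_CUBIC))
E
```

```text
t 9.8 pos [559.53 -72.55 225.3 ] ang -2.681 F [-0.8 -0.5 -0.4] Ft [ 0.4 -0.9  0.1] M [-0.01 -0.   -0.09] op 0.499
grip94 [316.82208202 194.24626921]
grip84 [316.82977685 191.76151672]
226 130
```

View pics/k.png

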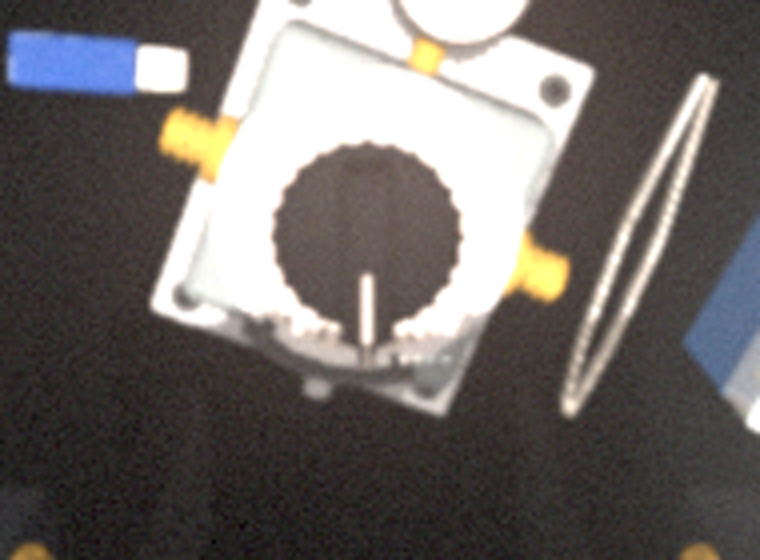

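```bash
python3 - <<'E'
from h import *
for f in('w1.png','w4.png'):
  c=load(f);g=cv2.GaussianBlur(cv2.imread('pics/'+f,0),(3,3),0);W=[]
  u,v=proj(c,[559.7,-73,60 if f=='w1.png' else 70])
  for r in range(int(v)-6,int(v)+4):
    row=g[r].astype(float);l=r_=int(u)
    while row[l]<130:l-=1
    while row[r_]<130:r_+=1
    W.append(r_-l)
  print(f,u,v,W)
print(env.job_done())
E
```

```text
w1.png 319.11937003924004 184.5370208761392 [45, 45, 46, 45, 45, 46, 47, 47, 47, 46]
w4.png 316.8397818507132 188.53078207122746 [46, 47, 47, 47, 47, 48, 48, 48, 48, 47]
the job is handed in; nothing more can be done
None
```

The knob is turned into the setting clip's fork, pulled fully out and released. I handed the job in at about 9.8 s on the robot's clock. The hand-in gives no verdict, so the result rests on the checks below.

**How it went:** I gripped the bar and turned it clockwise to just inside the fork. I then pulled lightly (about 8 to 9 N) while turning in 1° steps. The pull dropped to 4 N about 0.29 rad counter-clockwise of my estimate of the fork's middle. From there the knob rose with under 5 N until it met the top stop.

**What the last checks showed:**
- **Height:** the tool rose 10.1 mm while gripping. The force then climbed to 13 N at the stop with almost no further movement, so the grip was not slipping.
- **Lock-pin force:** the highest pull before the notch was 8.7 N, well below the 20 N limit.
- **Final picture:** the pointer is inside the fork, near its counter-clockwise prong. The forceps and memory stick show no visible shift. The gripper is about 140 mm clear of the knob and touching nothing.
- **Size check:** the knob's skirt looks about 3% larger in the last picture than at the start, as a 10 mm rise should. This is only a rough confirmation, since the change is one or two pixels.

**Less certain:**
- **Fork middle:** my estimates varied by about 0.1 rad between views, because the gripper hid the clip during the turn. The notch was still found within the stated range.
- **Lock:** I did not test it by trying to turn the knob once it was out.

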